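Clear wax chips and set out a fragile goblet at the brassware sale

ROBOT

A 6-joint arm with a two-finger parallel gripper is mounted at the origin on the work surface. World frame = base frame: x ahead of the robot, y to its left, z up, the work surface at z = 0. Lengths are in mm, angles in degrees, forces in N, time in s.
With the tool pointing down it reaches from about 350 to 850 mm from the base axis. Payload 8.1 kg.
Tool frame: the origin (TCP) lies midway between the tips of the shut fingers; the grasp point (between the pads) lies 19 mm behind it; z points along the fingers, y is the line along which they close (so a half turn about z gives the same grasp; the last joint's range is limited). The gripper opens to 85 mm and grips with 20 to 120 N. Pads are 22 mm wide; open, the fingers measure 114 mm over their backs; the gripper's body (76 mm by 85 mm) begins 54 mm behind the grasp point. The pads swing forward as they close: fully open they stand 13 mm farther back than shut.
Start: joints at [61.742, 7.471, 85.268, -0, 87.261, -4.893], TCP at [237.934, 550.811, 231.292] pointing down, gripper open.
Joint ranges: [-169.43, 169.43], [-51.17, 129.36], [1.28, 143.12], [-76.62, 256.62], [0, 156.53], [-152.29, 152.29]. Speed limits (degrees/s): [136.94, 136.94, 159.86, 180, 180, 180].

INTERFACE

Orientations are given as [roll, pitch, yaw] about the fixed x, y, z axes, in that order (R = Rz(yaw) Ry(pitch) Rx(roll)).
In Python, from bench import sensors, optics, r gives the robot as it stands.
- The arm moves only by the tool apply_moves, never from a script. Its argument "targets" is a list of rows, each a list of 7 numbers: the shift along the tool's x, y, z in mm, then the turn, a rotation vector about the tool's x, y, z in rad, then the closure, from 0 (fully open) to 1 (shut). In form: [[x, y, z, wx, wy, wz, claw], ...]. A call has 1 to 20 rows; each row shifts and turns the commanded pose from where the row before left it, along the tool's axes as they then stand; what a row does not reach is not made up. A row lasts 1/8 s, in which the tool goes at most 62.5 mm and 10.7 degrees, less where a joint would pass 70% of its speed; a pose out of reach is approached as far as the arm can. A call is refused whole if a number of a shift passes 62.5 or a number of a turn 0.188, either way. A call with a gripper value outside its range is refused whole. The fingers move at their own pace and stop on an object; "force" is the grip in N (left out, the last holds). Time passes only in rows, so rows that do not move let the fingers close. It gives the time, the measured TCP pose, the force, the opening and the grip force at its end, in the units of the state.
- sensors.sense(): the state, without advancing time (a new reading comes with each control period).
- optics.snapshot(name): name is "side" or "top" or "wrist"; returns the picture (420x560x3 uint8, red, green, blue); there is no depth.
- optics.get_calibration(name): a dict with "camera_matrix" (3x3 intrinsics, pixels), "dist_coeffs" ([k1, k2, p1, p2, k3] as OpenCV has them; the pictures are not rectified), "pose" (4x4, takes a point from camera to world coordinates). Camera axes: x right, y down, z forward; pixel columns grow to the right and rows downward; lengths in mm; the calibration is good to about 2 mm. A picture is of the moment at which its call begins: read the wrist's pose just before it. get_calibration takes no time and is no camera call; for the wrist camera it gives the pose at the moment of the call.
- r.hand_in(): hands the job in; it is judged then, once.
The state is a dict: "time": time; "joint_pos": joint angles; "qd": joint speeds; "joint_efforts": joint torques, N m; "tool_pos": TCP position; "tcp_rot": TCP orientation; "ft_force": force on the tool from outside, world axes, zero at the start; "wrist_torque": the same for the moment, N m; "finger_gap": finger opening in mm; "grip_force": force on a finger pad.
Only numpy, scipy, OpenCV 4.12 (cv2) and the standard library are available. Lean on these libraries where they do the work, as an engineer would, in place of code of your own. Each camera call takes 0.05 s, during which the arm holds its last target. There are 200 camera calls.

TASK

Use the scraper block, not your fingers, to wipe the four loose wax chips off the dark display board into the brass crumb tray beside it, and put the scraper back down on the table, off the board and tray. Then stand the green glass goblet upright on the green disc in the middle of the cleared board, its foot wholly on the disc: the glass is thin, so grip it very lightly (under about 10 N on each finger), keep it upright and set it down softly. Leave the other wares where they are.

Things in the scene. Friction and masses are not known exactly. Their poses are not given: they have to be found in the camera images.
- board: Fixed dark wooden display board, 170 mm (its x) by 200 mm (its y), 25 mm high, lying flat on the table. Origin: centre of its underside (table height). The crumb tray stands against its -y edge.
- disc (a point): Centre of the flat round green disc (110 mm across) on the board's top, 25 mm above the table, at the middle of the board; axes as the board's.
- crumb_tray: Fixed brass crumb tray against the board's -y edge (1 mm gap), turned like the board: 180 mm (its x) by 110 mm (its y). Floor 4 mm thick; walls 22 mm high and 4 mm thick on the two x sides and the -y side; the side towards the board (+y) is open. Origin: centre of its underside, 156 mm from the board's centre along the board's -y.
- scraper: Loose scraper block, 0.14 kg, standing on the table: a black rubber blade bar 140 mm (its x) by 14 mm (y) by 26 mm high, with an orange grip 64 mm (x) by 28 mm (y) on top of it, from 26 to 63 mm height. Origin: centre of the blade's underside; z up. Take the grip from above, across its y.
- goblet: Loose green glass goblet, thin and fragile, about 0.13 kg, 112 mm high: foot 60 mm across, stem 12 mm, straight-sided bowl 48 mm across from 64 to 112 mm height. Origin: centre of the foot's underside; z up. It breaks at over 24 N from the two fingers together, over 15 N against the board, if let go over 10 mm above the board, or if tipped over 20 degrees.
- chip0: Loose chip of cream candle wax, about 27 x 22 mm and 12 mm thick, 12 g, lying on the board. Origin: its centre.
- chip1: Loose chip of cream candle wax, about 27 x 22 mm and 12 mm thick, 12 g, lying on the board. Origin: its centre.
- chip2: Loose chip of cream candle wax, about 27 x 22 mm and 12 mm thick, 12 g, lying on the board. Origin: its centre.
- chip3: Loose chip of cream candle wax, about 27 x 22 mm and 12 mm thick, 12 g, lying on the board. Origin: its centre.
- candlestick_a: Bystander: brass candlestick, 76 mm foot, 140 mm high. Origin: centre of underside.
- candlestick_b: Bystander: brass candlestick, 76 mm foot, 120 mm high. Origin: centre of underside.
- amber_goblet: Bystander: amber glass goblet, of the same shape and size as the green one. Origin: centre of underside.
- brass_bowl: Bystander: brass bowl 110 mm across, 55 mm high. Origin: centre of underside.
- brass_cup: Bystander: small copper cup 52 mm across, 55 mm high. Origin: centre of underside.
- brass_duck: Bystander: brass duck figure, about 115 mm long, 90 mm high. Origin: centre of underside.
Mind the look-alikes: they are no part of the job. Of the things like the scraper, leave any that is blue or turquoise; of the rest the larger one is meant.

How it is judged (in metres and radians):
On the way, in this order (a step that is already met when the one before it is completed fails the run):
1. all four chips lie in the crumb tray (x of chip0 in the frame of crumb_tray between -0.088 and 0.088 m and y of chip0 in the frame of crumb_tray between -0.053 and 0.052 m and z of each of chip0, chip1, chip2, chip3 in the frame of crumb_tray below 0.045 m and x of chip1 in the frame of crumb_tray between -0.088 and 0.088 m and y of chip1 in the frame of crumb_tray between -0.053 and 0.052 m and x of chip2 in the frame of crumb_tray between -0.088 and 0.088 m and y of chip2 in the frame of crumb_tray between -0.053 and 0.052 m and x of chip3 in the frame of crumb_tray between -0.088 and 0.088 m and y of chip3 in the frame of crumb_tray between -0.053 and 0.052 m), for 0.2 s.
2. the scraper is put down on the table, off the board and tray, and let go (height (world z) of scraper below 0.02 m and contact force between scraper and board below 0.05 N and contact force between scraper and crumb_tray below 0.05 N and contact force between the fingers and scraper below 0.05 N), for 0.2 s.
3. the green goblet stands on the disc (horizontal distance between goblet and disc below 0.025 m and z of goblet in the frame of disc between -0.004 and 0.004 m and angle between goblet's own z axis and vertical below 0.08 rad), for 0.2 s.
At the end, for the whole second after the job is handed in: The green goblet stands released, upright (within 0.08 rad) and still on the board, its centre within 25 mm of the disc's; all four chips lie in the crumb tray; the scraper lies released on the table, off the board and tray (all of step 1 and all of step 2 and all of step 3 and contact force between the fingers and goblet below 0.05 N and linear speed of each of goblet, scraper, chip0, chip1, chip2, chip3 below 0.02 m/s); the robot touches nothing.
It fails at once if the green goblet is squeezed with more than 24 N in all (both fingers together) (contact force between the fingers and goblet above 24 N).
It fails at once if the goblet meets the board with more than 15 N, or is let go more than about 10 mm above it (contact force between goblet and board above 15 N or (height (world z) of goblet above 0.037 m and contact force between the fingers and goblet below 0.02 N)).
It fails at once if the goblet tips more than 20 degrees (angle between goblet's own z axis and vertical above 0.35 rad).
It fails at once if a chip is handled or pushed by the fingers or arm (more than 1 N) (contact force between any of the fingers, the arm and chip0 above 1 N or contact force between any of the fingers, the arm and chip1 above 1 N or contact force between any of the fingers, the arm and chip2 above 1 N or contact force between any of the fingers, the arm and chip3 above 1 N).
It fails at once if another ware is moved more than 30 mm or tipped over (distance of any of candlestick_a, candlestick_b, amber_goblet, brass_bowl, brass_cup, brass_duck from where it was at the start of the episode above 0.03 m or angle between any of candlestick_a, candlestick_b, amber_goblet, brass_bowl, brass_cup, brass_duck's own z axis and vertical above 0.5 rad).
It also fails if it takes over 72 s, if anything falls off the work surface, if the arm or the gripper's body presses on something with over 40 N, if the wrist force passes 120 N, or if a joint passes its speed limit or range.

## Working session

There is one attempt and no reset: what is moved stays moved. The work goes in short steps, Python scripts to look and compute and a tool call to move; the robot and the scene stay as the last step left them, time stands still between calls to the robot, and variables do not carry over. Pictures are saved under pics/ and viewed, at most 13 in all, crops included, and the job is handed in when it is done.

Besides the shell and the picture viewer there is one more tool, called after ">>>" as name(argument=value, ...), one argument or row to a line, values as JSON. apply_moves: Moves the arm, as the interface text tells. Its arguments: {"type":"object","properties":{"targets":{"type":"array"},"force":{"type":"number"}},"required":["targets"]}

```bash
mkdir -p pics; python3 - <<'E'
from bench import sensors, optics, r
import cv2
for n in("top","side"):
    im=optics.snapshot(n); cv2.imwrite(f"pics/{n}0.png",cv2.resize(im[:,:,::-1],(800,600),interpolation=cv2.INTER_CUBIC))
    c=optics.get_calibration(n); print(n,c)
print(sensors.sense())
E
```

```text
top {'camera_matrix': array([[391.05389845,   0.        , 279.6680211 ],
       [  0.        , 391.05389845, 215.67978363],
       [  0.        ,   0.        ,   1.        ]]), 'dist_coeffs': array([-0.01496442,  0.        ,  0.        ,  0.        ,  0.        ]), 'pose': array([[ 2.49005549e-02, -9.96529525e-01,  7.94283797e-02,
         4.77655609e+02],
       [-9.99682321e-01, -2.51316967e-02, -1.91157499e-03,
        -1.65349391e+01],
       [ 3.90111087e-03, -7.93555477e-02, -9.96838742e-01,
         1.15161942e+03],
       [ 0.00000000e+00,  0.00000000e+00,  0.00000000e+00,
         1.00000000e+00]])}
side {'camera_matrix': array([[489.15777462,   0.        , 282.68940267],
       [  0.        , 489.15777462, 210.36364095],
       [  0.        ,   0.        ,   1.        ]]), 'dist_coeffs': array([0.00717368, 0.        , 0.        , 0.        , 0.        ]), 'pose': array([[ 9.92902818e-01, -8.39627292e-02,  8.42273913e-02,
         4.46859445e+02],
       [-1.18332674e-01, -6.26665872e-01,  7.70251429e-01,
        -8.33792770e+02],
       [-1.18899806e-02, -7.74751667e-01, -6.32153844e-01,
         7.58320736e+02],
       [ 0.00000000e+00,  0.00000000e+00,  0.00000000e+00,
         1.00000000e+00]])}
{'time': 0.1, 'joint_pos': array([ 6.17438751e+01,  7.51043356e+00,  8.53227428e+01,  1.32975709e-04,
        8.72596325e+01, -4.89211916e+00]), 'qd': array([ 0.05321268, -0.02885722, -0.16863762,  0.07037672, -0.09816861,
       -0.04240354]), 'joint_efforts': array([ 7.84273070e-04, -5.70954108e+01, -5.01940978e+01, -2.22705012e-04,
        8.20921850e-03,  5.91980182e-06]), 'tool_pos': array([237.68534957, 550.39296285, 230.35577807]), 'tcp_rot': array([-1.79907541e+02, -8.04705047e-03,  1.56635981e+02]), 'ft_force': array([0.43515584, 0.10132113, 0.46681565]), 'wrist_torque': array([ 0.01056361,  0.0053953 , -0.01969649]), 'grip_force': 0.0, 'finger_gap': 85.69966904512972}
```

View pics/top0.png

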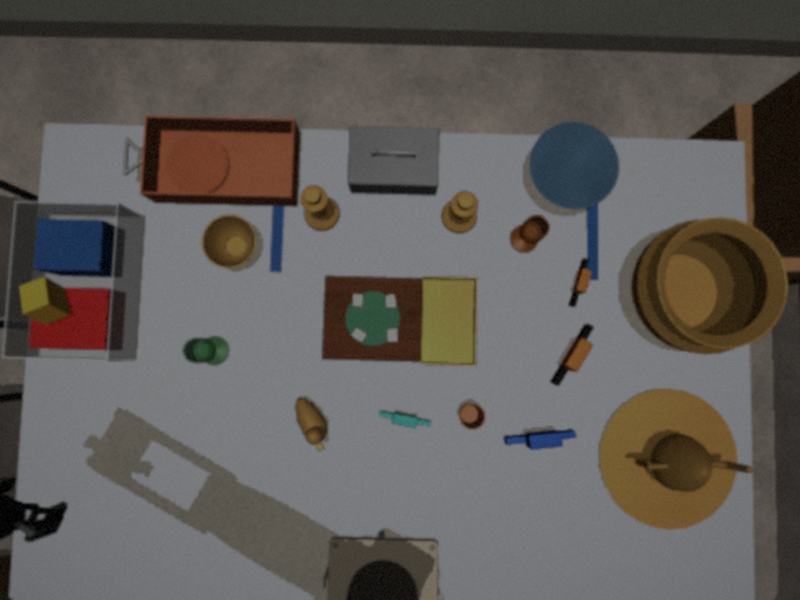

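View pics/side0.png

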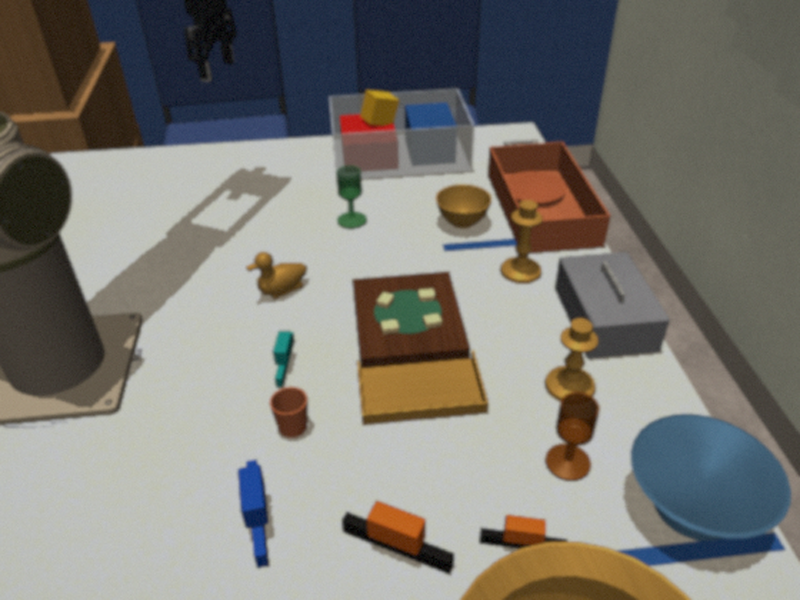

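The top view (800x600 scaling) shows the board at (323–422, 277–360) with the tray on its right. The four chips are near (359,300), (388,300), (358,334) and (391,335). The large orange scraper is at (572,354), and the green goblet's foot is at (217,350). I'll enlarge these next.

```bash
cat > h.py <<'E'
import numpy as np, cv2
from bench import sensors, optics, r
def unproj(n,pts,z,c=None):
    c=c or optics.get_calibration(n)
    p=cv2.undistortPoints(np.array(pts,float).reshape(-1,1,2),c["camera_matrix"],c["dist_coeffs"]).reshape(-1,2)
    T=c["pose"]; d=np.c_[p,np.ones(len(p))]@T[:3,:3].T
    s=(z-T[2,3])/d[:,2]; return (T[:3,3]+d*s[:,None])[:,:2]
def proj(n,P,c=None):
    c=c or optics.get_calibration(n); Ti=np.linalg.inv(c["pose"])
    return cv2.projectPoints(np.array(P,float).reshape(-1,1,3),cv2.Rodrigues(Ti[:3,:3])[0],Ti[:3,3],c["camera_matrix"],c["dist_coeffs"])[0].reshape(-1,2)
E
python3 - <<'E'
from h import *
im=cv2.cvtColor(optics.snapshot("top"),cv2.COLOR_RGB2BGR)
f=lambda x0,y0,w,h,s:cv2.resize(im[y0:y0+h,x0:x0+w],(w*s,h*s),interpolation=cv2.INTER_CUBIC)
a=f(220,187,120,75,6)  # board
b=f(375,215,60,60,5); g=f(115,220,60,50,6)
out=np.zeros((600,800,3),np.uint8)
out[:300,:480]=cv2.resize(a,(480,300)); out[300:600,:300]=b; out[300:600,400:760]=g
cv2.imwrite("pics/c1.png",np.clip(out*1.6,0,255).astype(np.uint8))
E
```

```text
(no output)
```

View pics/c1.png

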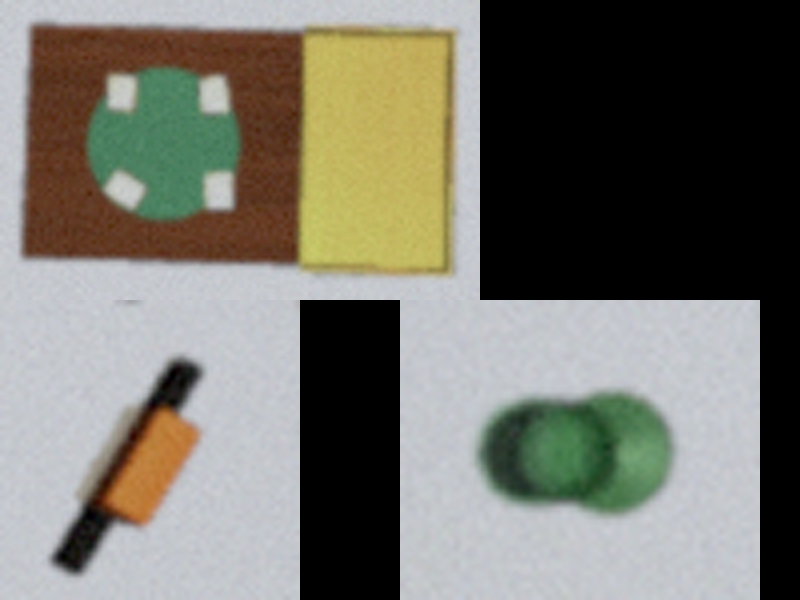

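The enlarged crops show:
- **Board:** corners at crop (33,26), (304,32), (300,264) and (24,257), with the disc centre at (164,144).
- **Chips:** near (122,93), (215,94), (220,190) and (125,190).
- **Scraper:** grip top corners at (160,405), (201,434), (145,525) and (100,500).
- **Goblet:** foot centre at (612,452) and bowl rim centre at (532,450).

```bash
python3 - <<'E'
from h import *
np.set_printoptions(precision=1,suppress=True)
def m(p,x0,y0,s,ox=0,oy=0): return [(x0+(u-ox+.5)/s-.5,y0+(v-oy+.5)/s-.5) for u,v in p]
B=unproj("top",m([(33,26),(304,32),(300,264),(24,257)],220,187,4),25);print("board",B,B.mean(0))
for i in range(4):
    e=B[(i+1)%4]-B[i];print(np.hypot(*e),np.degrees(np.arctan2(e[1],e[0])))
print("disc",unproj("top",m([(164,144)],220,187,4),25))
print("chips",unproj("top",m([(122,93),(215,94),(220,190),(125,190)],220,187,4),37))
T=unproj("top",m([(304,32),(455,31),(450,272),(300,268)],220,187,4),22);print("tray",T)
S=unproj("top",m([(160,405),(201,434),(145,525),(100,500)],375,215,5,0,300),63);print("grip",S,S.mean(0))
E=unproj("top",m([(185,362),(68,568)],375,215,5,0,300),26);d=E[0]-E[1];print("blade",E,E.mean(0),np.hypot(*d),np.degrees(np.arctan2(d[1],d[0])))
for i in range(4):
    e=S[(i+1)%4]-S[i];print(np.hypot(*e),np.degrees(np.arctan2(e[1],e[0])))
print("gob",unproj("top",m([(612,452)],115,220,6,400,300),2),unproj("top",m([(532,450)],115,220,6,400,300),112))
# side check
s=lambda p:[((u+.5)*.7-.5,(v+.5)*.7-.5) for u,v in p]
print("side: gob foot",unproj("side",s([(351,220)]),2),"disc",unproj("side",s([(408,311)]),25),"board",unproj("side",s([(353,280),(449,273),(467,355),(357,362)]),25),"grip top",unproj("side",s([(375,504),(426,520),(420,541),(368,525)]),63).mean(0))
E
```

```text
board [[629.3 133.2]
 [629.9 -63.5]
 [462.2 -64.2]
 [462.2 133.8]] [545.9  34.8]
196.7225265515832 -89.82535275626863
167.70235131685314 -179.737900195758
198.04109801709382 89.98472052425969
167.04905404109692 -0.18944134213954936
disc [[545.9  35.7]]
chips [[581.   66.3]
 [582.   -0.3]
 [513.4  -5.6]
 [511.7  62. ]]
tray [[ 630.3  -63.6]
 [ 633.8 -173.5]
 [ 459.1 -172.4]
 [ 459.3  -64.4]]
grip [[ 517.6 -374. ]
 [ 502.  -396.9]
 [ 450.8 -365.6]
 [ 464.  -340.5]] [ 483.6 -369.2]
blade [[ 544.2 -400.6]
 [ 424.3 -333.2]] [ 484.2 -366.9] 137.4933837298697 -29.368468360834417
27.74248315977371 -124.20179534297733
60.02066742111855 148.55104692419252
28.375536706178725 62.22685533999504
63.175170581446906 -31.999193073330858
gob [[473.7 359.6]] [[474.  359.1]]
side: gob foot [[472.8 355.1]] disc [[547.8  32.6]] board [[464.  127.6]
 [631.3 125.2]
 [623.6 -81.9]
 [457.4 -75.3]] grip top [ 484.6 -379.8]
```

>>> apply_moves(
  targets=[
    [0,0,0,0,0,0.124,0],
    [-40,-39.2,2,0,0,0,0],
    [-40,-39.2,2,0,0,0,0],
    [-40,-39.2,2,0,0,0,0],
    [-40,-39.2,2,0,0,0,0],
    [-40,-39.2,2,0,0,0,0],
    [-40,-39.2,2,0,0,0,0],
    [-40,-39.2,2,0,0,0,0],
    [-40,-39.2,2,0,0,0,0],
    [-40,-39.2,2,0,0,0,0],
    [-40,-39.2,2,0,0,0,0],
    [-40,-39.2,2,0,0,0,0],
    [-40,-39.2,2,0,0,0,0],
    [-40,-39.2,2,0,0,0,0],
    [-40,-39.2,2,0,0,0,0],
    [-40,-39.2,2,0,0,0,0],
    [-40,-39.2,2,0,0,0,0],
    [-40,-39.2,2,0,0,0,0],
    [0,0,0,0,0,0,0],
  ],
)

```text
time: 2.52
tool_pos: [485.3, -371.2, 194.6]
tcp_rot: [180.0, -0.2, 149.3]
ft_force: [-0.2, 1.2, -0.2]
finger_gap: 85.4
grip_force: 0.0
```

```bash
python3 - <<'E'
from h import *
c=optics.get_calibration("wrist"); im=optics.snapshot("wrist")
np.savez("w1.npz",im=im,**c)
o=cv2.resize(im[:,:,::-1],(800,600),interpolation=cv2.INTER_CUBIC);cv2.imwrite("pics/w1.png",np.clip(o*1.4,0,255).astype(np.uint8))
print(sensors.sense()["tool_pos"],sensors.sense()["tcp_rot"],c["pose"][:3,3])
E
```

```text
[ 485.38597448 -369.35319915  195.37779146] [ 1.79960173e+02 -1.78004881e-01  1.49402875e+02] [ 420.04831016 -332.91229268  338.17107786]
```

View pics/w1.png

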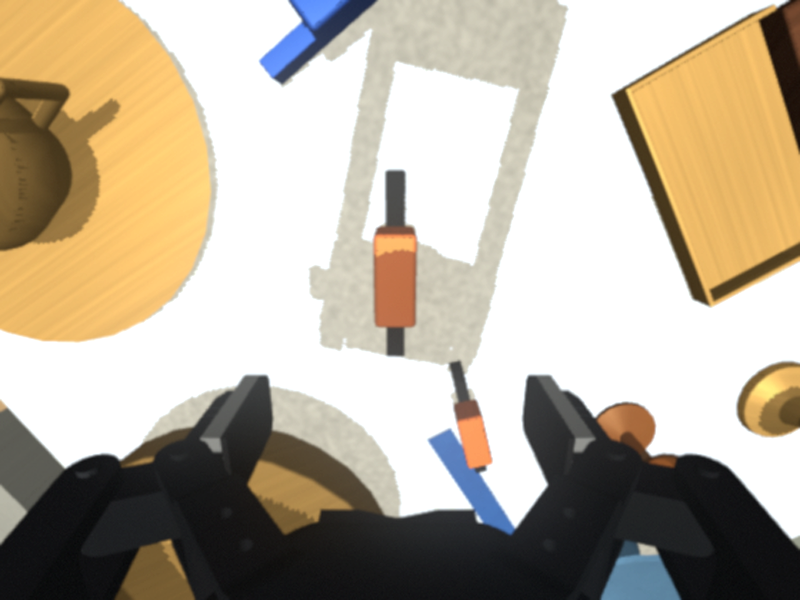

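The wrist view shows the scraper aligned with the image. Its grip top corners are (376,236), (415,236), (414,327) and (375,327), and the blade runs from (396,171) to (395,355).

```bash
python3 - <<'E'
from h import *
np.set_printoptions(precision=1,suppress=True)
c=dict(np.load("w1.npz"))
s=lambda p:[((u+.5)*.7-.5,(v+.5)*.7-.5) for u,v in p]
S=unproj("w",s([(376,236),(415,236),(414,327),(375,327)]),63,c);print(S,S.mean(0))
for i in range(4):
    e=S[(i+1)%4]-S[i];print(np.hypot(*e),np.degrees(np.arctan2(e[1],e[0])))
E=unproj("w",s([(396,171),(395,355)]),26,c);d=E[0]-E[1];print(E.mean(0),np.hypot(*d),np.degrees(np.arctan2(d[1],d[0])))
t=sensors.sense();print(t["tool_pos"],t["tcp_rot"])
y=np.radians(149.4);R=np.array([[np.cos(y),np.sin(y)],[np.sin(y),-np.cos(y)]])
print("tool shift",R@(S.mean(0)-t["tool_pos"][:2]))
E
```

```text
[[ 452.3 -367.5]
 [ 464.9 -346.2]
 [ 518.  -377.6]
 [ 504.5 -400.3]] [ 484.9 -372.9]
24.70209762125031 59.33120578823473
61.68255061068392 -30.60241669024267
26.32357908380791 -120.67055854381286
61.70117108259873 147.89170225971668
[ 484.5 -372.4] 138.53015248380078 148.96790736469043
[ 485.4 -369.4  195.4] [180.   -0.2 149.4]
tool shift [-1.4 -3.3]
```

>>> apply_moves(
  targets=[
    [-1.4,-3,40,0,0,0,0],
    [0,0,50,0,0,0,0],
    [0,0,45,0,0,0,0],
    [0,0,22,0,0,0,0],
    [0,0,8,0,0,0,0],
    [0,0,0,0,0,0,0.4],
    [0,0,0,0,0,0,1],
    [0,0,0,0,0,0,1],
    [0,0,0,0,0,0,1],
    [0,0,0,0,0,0,1],
    [0,0,0,0,0,0,1],
  ],
  force=50,
)

```text
time: 3.95
tool_pos: [486.5, -372.4, 33.7]
tcp_rot: [-180.0, 0.1, 149.5]
ft_force: [-1.3, 0.4, 6.5]
finger_gap: 27.2
grip_force: 50.3
```

>>> apply_moves(
  targets=[
    [0,0,-25,0,0,0,1],
    [0,0,-28,0,0,-0.177,1],
    [0,0,-28,0,0,-0.177,1],
    [0,0,0,0,0,-0.178,1],
    [-6.6,53.6,0,0,0,0,1],
    [-6.6,53.6,0,0,0,0,1],
    [-6.6,53.6,0,0,0,0,1],
    [-6.6,53.6,0,0,0,0,1],
    [-6.6,53.6,0,0,0,0,1],
    [-6.6,53.6,0,0,0,0,1],
    [-6.6,53.6,0,0,0,0,1],
    [-6.6,53.6,0,0,0,0,1],
    [-6.6,53.6,0,0,0,0,1],
    [0,0,0,0,0,0,1],
    [0,0,0,0,0,0,1],
  ],
)

```text
time: 5.82
tool_pos: [544.8, 110.8, 113.1]
tcp_rot: [-180.0, -0.0, -179.9]
ft_force: [-0.2, -0.0, -1.4]
finger_gap: 26.8
grip_force: 50.1
```

```bash
python3 - <<'E'
from h import *
c=optics.get_calibration("wrist"); im=optics.snapshot("wrist")
np.savez("w2.npz",im=im,**c)
a=cv2.resize(im[:,:,::-1],(400,300),interpolation=cv2.INTER_AREA)
b=cv2.resize(optics.snapshot("side")[130:330,180:380,::-1],(400,400),interpolation=cv2.INTER_CUBIC)
o=np.zeros((400,800,3),np.uint8);o[:300,:400]=a;o[:,400:]=b
cv2.imwrite("pics/w2.png",np.clip(o*1.4,0,255).astype(np.uint8))
t=sensors.sense();print(t["tool_pos"],t["tcp_rot"],t["ft_force"],t["joint_pos"])
E
```

```text
[544.98496485 109.7245316  113.16179285] [-1.79979584e+02 -1.87871511e-02  1.79950923e+02] [-0.17678145 -0.52677883 -1.33716551] [ 6.11111029e+00  5.74460713e+00  9.97703887e+01 -1.89710501e-02
  7.45058744e+01 -8.38347451e+01]
```

View pics/w2.png

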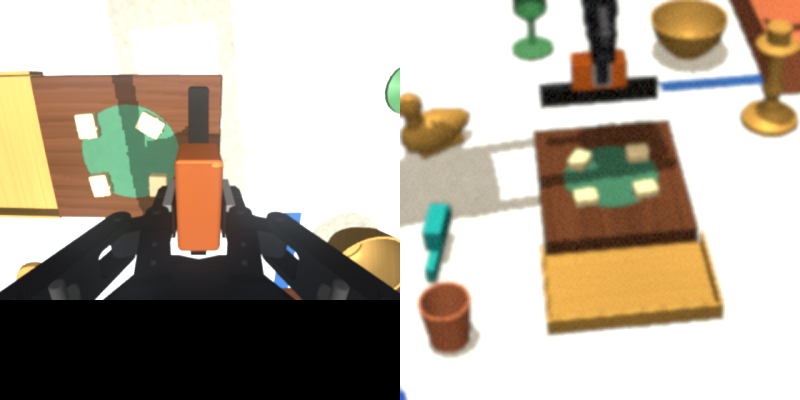

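The wrist and side views show the scraper held level beside the chips, with its blade across the board. I'll lower it now.

>>> apply_moves(
  targets=[
    [0,0,25,0,0,0,1],
    [0,0,17,0,0,0,1],
    [0,0,7,0,0,0,1],
    [0,0,2,0,0,0,1],
    [0,0,0,0,0,0,1],
    [0,0,0,0,0,0,1],
  ],
)

```text
time: 6.68
tool_pos: [545.7, 110.8, 63.1]
tcp_rot: [180.0, 0.1, -180.0]
ft_force: [0.1, 0.6, -1.5]
finger_gap: 27.2
grip_force: 50.0
```

>>> apply_moves(
  targets=[
    [0,0,2,0,0,0,1],
    [0,-8,0,0,0,0,1],
    [0,-12,0,0,0,0,1],
    [0,-12,0,0,0,0,1],
    [0,-12,0,0,0,0,1],
    [0,-12,0,0,0,0,1],
    [0,-12,0,0,0,0,1],
    [0,-12,0,0,0,0,1],
    [0,-12,0,0,0,0,1],
    [0,-12,0,0,0,0,1],
    [0,-6,0,0,0,0,1],
  ],
)

```text
time: 8.05
tool_pos: [545.1, -0.1, 60.3]
tcp_rot: [-180.0, -0.0, 180.0]
ft_force: [-0.5, 0.5, -1.1]
finger_gap: 27.3
grip_force: 49.9
```

```bash
python3 - <<'E'
from h import *
b=cv2.resize(optics.snapshot("side")[150:330,220:400,::-1],(540,540),interpolation=cv2.INTER_CUBIC)
cv2.imwrite("pics/s3.png",np.clip(b*1.4,0,255).astype(np.uint8))
E
```

```text
(no output)
```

View pics/s3.png

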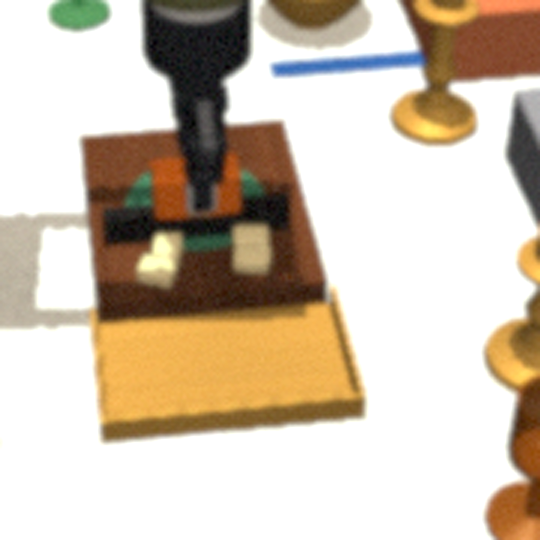

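The chips are gathered in front of the blade in two columns, so I'll keep sweeping.

>>> apply_moves(
  targets=[
    [0,-10,0,0,0,0,1],
    [0,-12,0,0,0,0,1],
    [0,-12,0,0,0,0,1],
    [0,-12,0,0,0,0,1],
    [0,-12,0,0,0,0,1],
    [0,-12,0,0,0,0,1],
    [0,-12,0,0,0,0,1],
    [0,-12,0,0,0,0,1],
    [0,-12,0,0,0,0,1],
    [0,-6,0,0,0,0,1],
    [0,0,0,0,0,0,1],
  ],
)

```text
time: 9.48
tool_pos: [546.0, -112.3, 61.2]
tcp_rot: [-180.0, 0.1, 180.0]
ft_force: [0.9, -1.3, 6.1]
finger_gap: 27.4
grip_force: 50.9
```

```bash
python3 - <<'E'
from h import *
b=cv2.resize(optics.snapshot("side")[150:330,220:400,::-1],(540,540),interpolation=cv2.INTER_CUBIC)
cv2.imwrite("pics/s4.png",np.clip(b*1.4,0,255).astype(np.uint8))
E
```

```text
(no output)
```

View pics/s4.png

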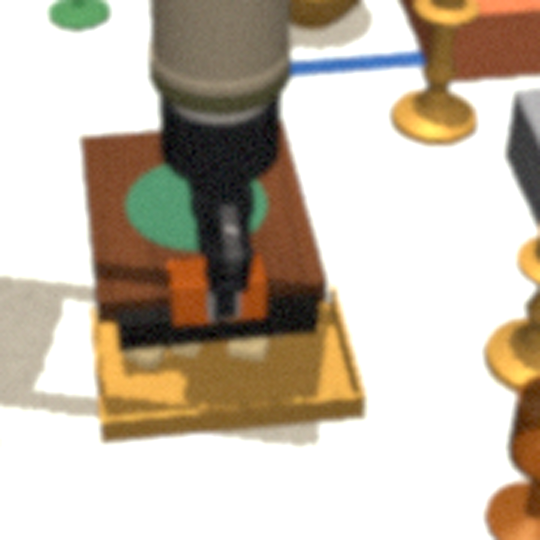

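>>> apply_moves(
  targets=[
    [0,0,-20,0,0,0,1],
    [0,0,-50,0,0,0,1],
    [9,-35,0,0,0,0,1],
    [9,-35,0,0,0,0,1],
    [9,-35,0,0,0,0,1],
    [9,-35,0,0,0,0,1],
    [10,-35,0,0,0,0,1],
    [10,-35,0,0,0,0,1],
    [0,0,0,0,0,0,1],
  ],
)

```text
time: 10.65
tool_pos: [488.2, -323.3, 131.0]
tcp_rot: [-180.0, -0.0, 179.9]
ft_force: [0.0, 0.2, -1.4]
finger_gap: 27.1
grip_force: 49.9
```

```bash
python3 - <<'E'
from h import *
im=optics.snapshot("top")[:,:,::-1]; s=optics.snapshot("side")[:,:,::-1]
o=np.zeros((500,800,3),np.uint8)
o[:250,:400]=cv2.resize(im[187:262,220:340],(400,250),interpolation=cv2.INTER_CUBIC)
o[:400,400:]=cv2.resize(s[180:310,240:370],(400,400),interpolation=cv2.INTER_CUBIC)
o[250:500,:300]=cv2.resize(im[180:330,330:510],(300,250),interpolation=cv2.INTER_CUBIC)
cv2.imwrite("pics/s5.png",np.clip(o*1.4,0,255).astype(np.uint8))
E
```

```text
(no output)
```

View pics/s5.png

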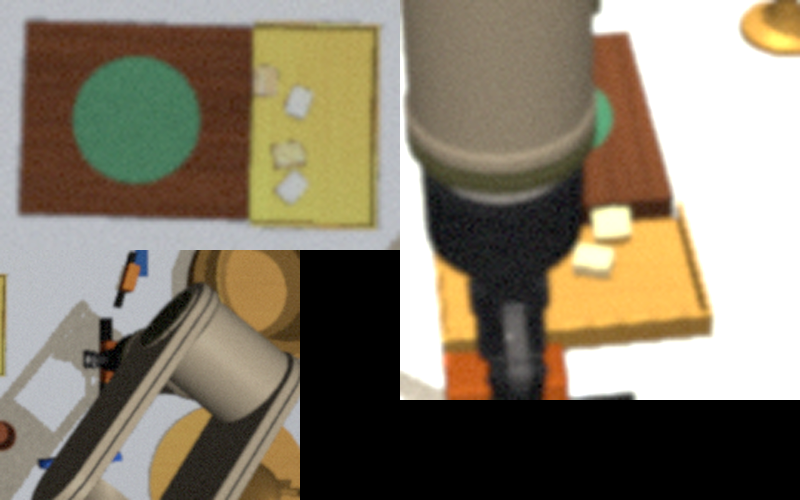

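All four chips are in the tray, at crop (265,80), (299,102), (289,153) and (292,187), and the board is clear. Next I'll put the scraper down.

>>> apply_moves(
  targets=[
    [0,0,40,0,0,0,1],
    [0,0,35,0,0,0,1],
    [0,0,14,0,0,0,1],
    [0,0,5,0,0,0,1],
    [0,0,2,0,0,0,1],
    [0,0,0,0,0,0,1],
  ],
)

```text
time: 11.5
tool_pos: [490.0, -321.8, 35.7]
tcp_rot: [-179.9, 0.1, -180.0]
ft_force: [0.3, 0.0, -0.0]
finger_gap: 26.9
grip_force: 50.0
```

>>> apply_moves(
  targets=[
    [0,0,1.5,0,0,0,1],
    [0,0,0,0,0,0,1],
    [0,0,0,0,0,0,0],
    [0,0,0,0,0,0,0],
    [0,0,0,0,0,0,0],
    [0,0,-25,0,0,0,0],
    [0,0,-50,0,0,0,0],
    [0,0,-60,0,0,0,0],
    [0,0,-30,0,0,0,0],
    [0,0,0,0,0,0,0],
  ],
)

```text
time: 12.75
tool_pos: [490.9, -322.6, 201.8]
tcp_rot: [-179.8, 0.3, -180.0]
ft_force: [0.4, -0.7, -0.2]
finger_gap: 85.4
grip_force: 0.0
```

>>> apply_moves(
  targets=[
    [1.2,52.3,0,0,0,0,0],
    [1.2,52.3,0,0,0,0,0],
    [1.2,52.3,0,0,0,0,0],
    [1.2,52.3,0,0,0,0,0],
    [1.2,52.3,0,0,0,0,0],
    [1.2,52.3,0,0,0,0,0],
    [1.2,52.3,0,0,0,0,0],
    [1.2,52.3,0,0,0,0,0],
    [1.2,52.3,0,0,0,0,0],
    [1.2,52.3,0,0,0,0,0],
    [1.2,52.3,0,0,0,0,0],
    [1.2,52.3,0,0,0,0,0],
    [1.2,52.3,0,0,0,0,0],
    [0,0,0,0,0,0,0],
    [0,0,0,0,0,0,0],
  ],
)

```text
time: 14.62
tool_pos: [472.7, 358.0, 196.0]
tcp_rot: [-179.9, -0.1, -179.9]
ft_force: [0.0, -0.0, -0.2]
finger_gap: 85.7
grip_force: 0.0
```

```bash
python3 - <<'E'
from h import *
c=optics.get_calibration("wrist"); im=optics.snapshot("wrist")
np.savez("w3.npz",im=im,**c)
t=optics.snapshot("top")[:,:,::-1]
o=np.zeros((600,800,3),np.uint8)
o[:420,:560]=im[:,:,::-1]
o[430:600,:272]=cv2.resize(t[187:262,220:340],(272,170),interpolation=cv2.INTER_CUBIC)
o[430:600,300:530]=cv2.resize(t[180:330,330:533],(230,170),interpolation=cv2.INTER_CUBIC)
cv2.imwrite("pics/w3.png",np.clip(o*1.4,0,255).astype(np.uint8))
t=sensors.sense();print(t["tool_pos"],t["tcp_rot"])
E
```

```text
[473.3530542  357.40291617 196.97831715] [-1.79942068e+02 -5.70196520e-02  1.79954536e+02]
```

View pics/w3.png

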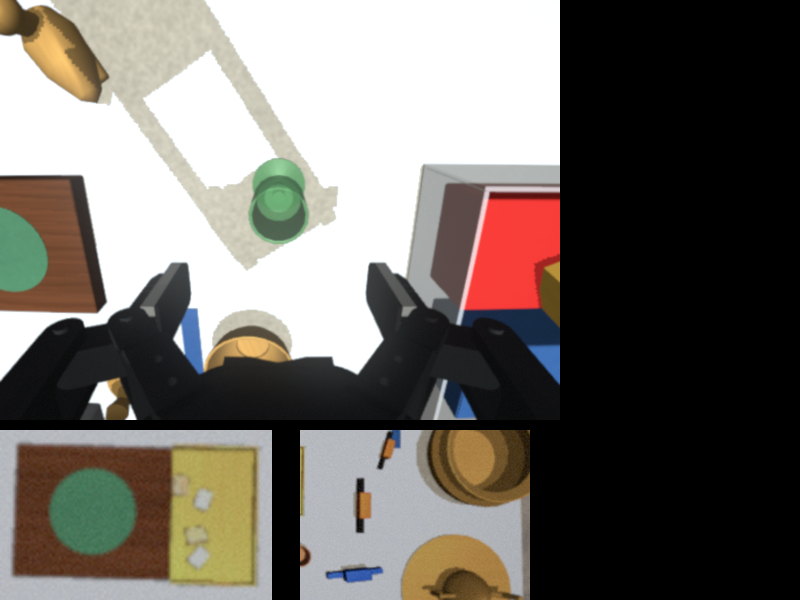

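The chips lie in the tray and the scraper stands on the table. In the wrist view the goblet's rim spans x 249–308 with its bottom at y 243, giving a centre of about (278.5,214). The foot spans x 253–305 with its top at y 158, giving a centre of about (279,184).

```bash
python3 - <<'E'
from h import *
np.set_printoptions(precision=1,suppress=True)
c=dict(np.load("w3.npz"))
print(unproj("w",[(278.5,214),(278.5,243),(249,214),(308,214)],112,c)); print(unproj("w",[(279,184),(279,158),(253,184),(305,184)],2,c))
E
```

```text
[[473.1 357.9]
 [497.8 357.9]
 [473.1 334.7]
 [473.  381. ]]
[[474.3 358.5]
 [444.9 358.4]
 [474.3 329.1]
 [474.2 387.9]]
```

>>> apply_moves(
  targets=[
    [-0.6,0.5,35,0,0,0,0],
    [0,0,40,0,0,0,0],
    [0,0,35,0,0,0,0],
    [0,0,16,0,0,0,0],
    [0,0,5,0,0,0,0],
    [0,0,0,0,0,0,0.2],
    [0,0,0,0,0,0,0.3],
    [0,0,0,0,0,0,0.36],
    [0,0,0,0,0,0,0.36],
    [0,0,0,0,0,0,0.36],
  ],
  force=20,
)

```text
time: 15.98
tool_pos: [474.1, 359.2, 67.0]
tcp_rot: [180.0, 0.0, -180.0]
ft_force: [-0.2, -0.3, -0.5]
finger_gap: 54.7
grip_force: 0.0
```

>>> apply_moves(
  targets=[
    [0,0,0,0,0,0,0.39],
    [0,0,0,0,0,0,0.41],
    [0,0,0,0,0,0,0.42],
    [0,0,0,0,0,0,0.43],
    [0,0,0,0,0,0,0.435],
    [0,0,0,0,0,0,0.435],
  ],
)

```text
time: 16.73
tool_pos: [474.1, 359.1, 66.8]
tcp_rot: [-180.0, 0.0, -180.0]
ft_force: [-0.5, -1.4, 0.3]
finger_gap: 48.1
grip_force: 6.8
```

>>> apply_moves(
  targets=[
    [0,0,0,0,0,0,0.435],
    [0,0,-1,0,0,0,0.435],
    [0,0,-3,0,0,0,0.435],
    [0,0,-6,0,0,0,0.435],
  ],
)

```text
time: 17.23
tool_pos: [473.7, 359.0, 76.7]
tcp_rot: [-180.0, -0.0, -180.0]
ft_force: [-0.2, 0.1, -1.9]
finger_gap: 48.4
grip_force: 6.7
```

>>> apply_moves(
  targets=[
    [0,0,-12,0,0,0,0.435],
    [0,0,-16,0,0,0,0.435],
    [0,0,-14,0,0,0,0.435],
    [0,0,-7,0,0,0,0.435],
    [0,0,0,0,0,0,0.435],
  ],
)

```text
time: 17.85
tool_pos: [474.5, 359.4, 126.8]
tcp_rot: [180.0, 0.1, -180.0]
ft_force: [-0.6, -0.2, -2.2]
finger_gap: 48.1
grip_force: 6.7
```

>>> apply_moves(
  targets=[
    [-1.7,-7.8,0,0,0,0,0.435],
    [-3.5,-15.6,0,0,0,0,0.435],
    [-4.8,-21.5,0,0,0,0,0.435],
    [-4.8,-21.5,0,0,0,0,0.435],
    [-4.8,-21.5,0,0,0,0,0.435],
    [-4.8,-21.5,0,0,0,0,0.435],
    [-4.8,-21.5,0,0,0,0,0.435],
    [-4.8,-21.5,0,0,0,0,0.435],
    [-4.8,-21.5,0,0,0,0,0.435],
    [-4.8,-21.5,0,0,0,0,0.435],
    [-4.8,-21.5,0,0,0,0,0.435],
    [-4.8,-21.5,0,0,0,0,0.435],
    [-4.8,-21.5,0,0,0,0,0.435],
    [-4.8,-21.5,0,0,0,0,0.435],
    [-4.3,-19.5,0,0,0,0,0.435],
    [-3,-13.7,0,0,0,0,0.435],
    [-1.7,-7.8,0,0,0,0,0.435],
    [0,0,0,0,0,0,0.435],
  ],
)

```text
time: 20.1
tool_pos: [546.0, 36.4, 125.8]
tcp_rot: [180.0, -0.0, 180.0]
ft_force: [-0.2, -0.1, -2.3]
finger_gap: 48.5
grip_force: 6.8
```

```bash
python3 - <<'E'
from h import *
s=optics.snapshot("side")[:,:,::-1];w=optics.snapshot("wrist")[:,:,::-1]
o=np.zeros((400,800,3),np.uint8)
o[:,:400]=cv2.resize(s[150:300,220:370],(400,400),interpolation=cv2.INTER_CUBIC)
o[:300,400:]=cv2.resize(w,(400,300))
cv2.imwrite("pics/s6.png",np.clip(o*1.4,0,255).astype(np.uint8))
t=sensors.sense();print(t["tool_pos"],t["tcp_rot"],t["grip_force"],t["finger_gap"],t["ft_force"])
E
```

```text
[545.81513416  37.16847124 125.75265242] [ 1.79982852e+02 -8.76608594e-03 -1.79973125e+02] 6.777997605968267 48.76605874780377 [ 0.29224717  0.0144322  -1.2831437 ]
```

View pics/s6.png

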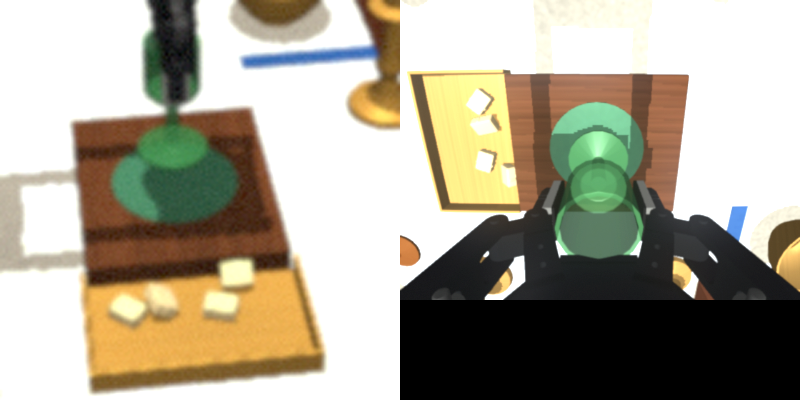

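The side and wrist views show the goblet held upright over the disc, with all four chips in the tray. I'll lower it gently.

>>> apply_moves(
  targets=[
    [0,0,10,0,0,0,0.435],
    [0,0,10,0,0,0,0.435],
    [0,0,6,0,0,0,0.435],
    [0,0,3,0,0,0,0.435],
    [0,0,2,0,0,0,0.435],
    [0,0,1,0,0,0,0.435],
    [0,0,0,0,0,0,0.435],
    [0,0,0,0,0,0,0.435],
  ],
)

```text
time: 21.2
tool_pos: [546.0, 36.7, 94.0]
tcp_rot: [180.0, 0.0, -180.0]
ft_force: [0.2, -0.2, -1.5]
finger_gap: 48.6
grip_force: 6.8
```

>>> apply_moves(
  targets=[
    [0,0,0.8,0,0,0,0.435],
    [0,0,0.6,0,0,0,0.435],
    [0,0,0,0,0,0,0.435],
    [0,0,0,0,0,0,0.435],
  ],
)

```text
time: 21.7
tool_pos: [545.9, 36.7, 92.4]
tcp_rot: [-180.0, 0.0, -180.0]
ft_force: [-0.3, 0.1, -1.6]
finger_gap: 48.8
grip_force: 6.8
```

>>> apply_moves(
  targets=[
    [0,0,0.4,0,0,0,0.435],
    [0,0,0.4,0,0,0,0.435],
    [0,0,0,0,0,0,0.435],
  ],
)

```text
time: 22.08
tool_pos: [546.1, 36.7, 91.8]
tcp_rot: [-180.0, 0.0, -180.0]
ft_force: [0.6, -0.8, 0.3]
finger_gap: 48.2
grip_force: 6.8
```

>>> apply_moves(
  targets=[
    [0,0,0.2,0,0,0,0.435],
    [0,0,0,0,0,0,0.43],
    [0,0,0,0,0,0,0.42],
    [0,0,0,0,0,0,0.4],
    [0,0,0,0,0,0,0.3],
    [0,0,0,0,0,0,0.1],
    [0,0,0,0,0,0,0],
    [0,0,0,0,0,0,0],
    [0,0,-15,0,0,0,0],
    [0,0,-30,0,0,0,0],
    [0,0,-40,0,0,0,0],
    [0,0,-40,0,0,0,0],
    [50,0,-20,0,0,0,0],
    [50,0,0,0,0,0,0],
    [0,0,0,0,0,0,0],
    [0,0,0,0,0,0,0],
    [0,0,0,0,0,0,0],
  ],
)

```text
time: 24.2
tool_pos: [446.9, 36.6, 237.0]
tcp_rot: [-180.0, 0.1, -180.0]
ft_force: [-0.3, -0.2, 0.4]
finger_gap: 85.3
grip_force: 0.0
```

```bash
python3 - <<'E'
from h import *
s=optics.snapshot("side")[:,:,::-1];t=optics.snapshot("top")[:,:,::-1]
o=np.zeros((400,800,3),np.uint8)
o[:,:400]=cv2.resize(s[150:300,220:370],(400,400),interpolation=cv2.INTER_CUBIC)
o[:300,400:]=cv2.resize(t,(400,300))
cv2.imwrite("pics/s7.png",np.clip(o*1.4,0,255).astype(np.uint8))
E
```

```text
(no output)
```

View pics/s7.png

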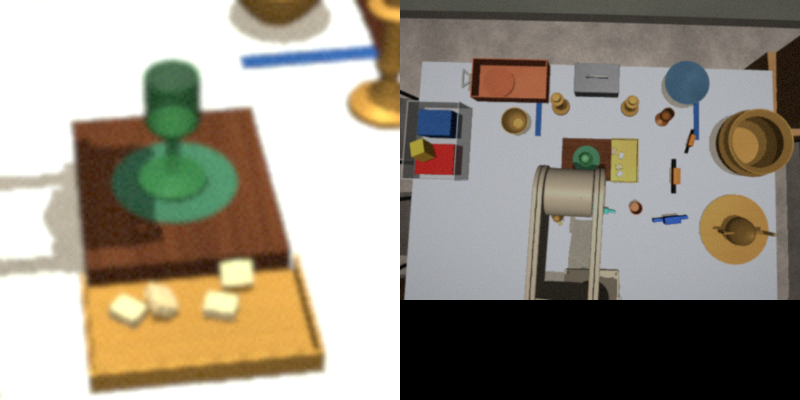

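The goblet stands upright on the disc, the chips are in the tray, the scraper is on the table, and the arm is clear.

```bash
python3 -c "
from bench import r
print(r.hand_in())"
```

```text
the job is handed in; nothing more can be done
None
```

The job is handed in, with no verdict returned: the last pictures show all four chips in the crumb tray, the scraper standing released on the table, and the green goblet upright on the disc, gripped at about 6.8 N per finger while carried.

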